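# Square the tilting fence to its table and lock it

## Robot

A 7-joint arm with a two-finger parallel gripper is mounted at the origin on a cart in front of the work surface, level with it; the furniture and walls round the work are solid. World frame = base frame: x ahead of the robot, y to its left, z up, the work surface at z = 0. Lengths are in m, angles in rad, forces in N, time in s.
With the tool pointing down it reaches from about 0.4 to 0.85 m from the base axis. Payload 4.5 kg.
Tool frame: the origin (TCP) lies on the centre line of the jaws, within the pads' length; the fingertips stand 17 mm ahead of it and the grasp point (between the pads) lies 2 mm behind it (r.tip_reach is the distance from the TCP to the fingertips, in m); z points along the fingers, y is the line along which they close (so a half turn about z gives the same grasp; the last joint's range is limited). The gripper opens to 88 mm and grips with 3 to 60 N. Pads are 18 mm wide; open, the fingers measure 123 mm over their backs; the gripper's body (75 mm by 187 mm) begins 45 mm behind the grasp point.
Start: joints at [1.19, 0.689, -0.195, 1.565, 0.157, 0.902, -0.215], TCP at [0.252, -0.572, 0.256] pointing down, gripper open.
Joint ranges: [-3.01, 3.01], [-0.46, 2.08], [-1.47, 1.51], [0.13, 2.56], [-1, 4.14], [0.04, 2.09], [-2.66, 2.66]. Speed limits (rad/s): [2.57, 2.57, 3.14, 3.14, 3.14, 3.14, 3.14].

## Interface

Orientations are given as a unit quaternion [x, y, z, w].
In Python, from plant import r gives the robot as it stands.
- The arm moves only by the tool step_arm, never from a script. Its argument "steps" is a list of rows, each a list of 7 numbers: the shift along the tool's x, y, z in cm, then the turn, a rotation vector about the tool's x, y, z in degrees, then the gripper's target within -1 to 1 (shut at 1, half-way at 0, fully open at -1). A call has 1 to 8 rows; each row shifts and turns the commanded pose from where the row before left it, along the tool's axes as they then stand; what a row does not reach is not made up. A row lasts 1/8 s, in which the tool goes at most 62.5 mm and 10.7 degrees, less where a joint would pass 70% of its speed; a pose out of reach is approached as far as the arm can. A call with a gripper value outside its range is refused whole. The fingers move at their own pace and stop on an object; "force" is the grip in N (left out, the last holds). Time passes only in rows, so rows that do not move let the fingers close. It gives the time, the measured TCP pose, the force, the opening and the grip force at its end, in the units of the state.
- r.get_state(): the state, without advancing time (a new reading comes with each control period).
- r.snapshot(name): name is "side" or "top" or "wrist"; returns a dict with "pixels" (400x640x3 uint8, red, green, blue), "fx", "fy", "cx", "cy" (pixels), "cam_to_world" (4x4, takes a point from camera to world coordinates). Camera axes: x right, y down, z forward; pixel columns grow to the right and rows downward; lengths in m; the calibration is good to about 2 mm. A picture is of the moment at which its call begins. There is no depth.
- r.finish_job(): hands the job in; it is judged then, once.
The state is a dict: "clock": time; "q": joint angles; "qd": joint speeds; "joint_torque": joint torques, N m; "tool_pos": TCP position; "eef_rot": TCP orientation; "contact_force": force on the tool from outside, world axes, zero at the start; "moment": the same for the moment, N m; "opening": opening from 0.0 (shut) to 1.0 (fully open); "finger_force": force on a finger pad.
Only numpy, scipy, OpenCV 4.12 (cv2) and the standard library are available. Lean on these libraries where they do the work, as an engineer would, in place of code of your own. Each camera call takes 0.05 s, during which the arm holds its last target. There are 200 camera calls.

## Task

The tilting fence of the blue fixture has been left leaning forward over its table. Take the engineer's square from the rubber mat, hold it base down on the fixture's table and press the outer edge of its blade against the fence, so that the fence comes upright and sits flush on the blade without a gap, and hold it so for a moment; then press the red clamp lever fully down to lock the fence, still square. Stand the square back upright in the middle of its mat without letting it topple, and leave the other tools where they are.

Things in the scene. Friction and masses are not known exactly. Their poses are not given: they have to be found in the camera images.
- fixture: Tilting fixture fixed to the bench: blue base 150 (x) x 130 (y) x 12 mm and on it a ground steel table 108 x 106 mm with its top 18 mm above the bench. Origin: under the base, 5 mm to the right (-y) of its middle. x points from its open front across the table to the fence, y to the clamp side, z up. The table spans x -72 to +36, y -60 to +46 mm.
- fence: Steel plate 92 wide x 72 high x 10 mm thick on a stiff hinge at the rear of the table. Origin: on the hinge line, at the foot of the front face, mid-width. y along the hinge, z up the front face, x into the plate's thickness. Upright (z vertical) it is square to the table; it starts leaning forward over the table by 0.10 to 0.25 rad, stays where it is put, and takes 4 to 6 N at its top edge to move.
- table_line (a point): Fixed point of the fixture, axes as the fixture's: on the hinge line at the table's top, at the middle of the fence: fixture frame (40, -7, 18) mm. The front face of the fence starts here and, when upright, stands in the plane x = 0 of this point.
- fence_top (a point): Middle of the fence's top front edge, 73 mm from the hinge line.
- clamp_lever (a joint): Clamp lever on the left (+y) side of the fixture, rad. At 0 it is free and points up to the front at 45 degrees; pressed down towards the front it grows to 0.82 at its stop, level. Above 0.70 it is locked: a pad then grips the fence's slotted quadrant. It stays where it is left; about 3 N at the end moves it, more as it grips.
- lever_tip (a point): End of the clamp lever's red plastic grip (grip 14 mm thick, 40 mm long), 66 mm from the lever's axis, which runs along the fixture's y through its point x 74, z 49 mm; the lever itself lies at y 80 mm.
- square: Flanged engineer's square of steel, 0.32 kg, standing upright. Flange 82 (x) x 34 (y) x 7 mm; on it a stock 14 mm thick in y, from x -42 to +24 mm, its top 36 mm up: grip it across y, best at x -20 mm; at the +x end the upright blade, 22 mm wide (x 20 to 42), 6 mm thick, its top 95 mm up. Origin: middle of the underside. x points to the blade's outer edge, z up.
- square_edge (a point): Foot of the blade's outer edge, at the level of the square's underside: (42, 0, 0) mm in the square's frame.
- mat: Black rubber mat fixed on the bench, 135 (x) x 85 (y) x 3 mm, the square's place. Origin: middle of its underside.
- angle_bar: Bystander: steel angle offcut 150 mm long, 38 mm high. Origin: middle of its underside.
- marker_pen: Bystander: marker pen, white with a red cap, 132 mm long. Origin: middle of its underside.
- pliers: Bystander: red circlip pliers, 171 mm long. Origin: middle of their underside.
- gold_clamp: Bystander: small gold-coloured clamp, 122 mm long. Origin: middle of its underside.

How it is judged:
On the way, in this order (a step that is already met when the one before it is completed fails the run):
1. the square is held base down on the table with its blade pressed on the fence, the fence upright and flush with the blade (angle between fence's own z axis and vertical below 0.0175 rad and angle between square's own z axis and vertical below 0.02 rad and x of square_edge in the frame of table_line above -0.0025 m and z of square_edge in the frame of table_line between -0.003 and 0.003 m and y of square_edge in the frame of table_line between -0.04 and 0.04 m and angle between the x axis of square and the x axis of fixture, either way round below 0.15 rad and contact force between square and fence above 1 N and contact force between the fingers and square above 1 N), for 0.3 s.
2. the clamp lever is pressed down and locked with the fence still square (value of joint clamp_lever above 0.7 rad and angle between fence's own z axis and vertical below 0.0175 rad), for 0.2 s.
At the end, for the whole second after the job is handed in: The fence stands within 1 degree of square to the table, the clamp lever is locked (above 0.70 rad), and the square stands upright and still on the mat, its middle within 30 mm of the mat's middle (all of step 2 and horizontal distance between square and mat below 0.03 m and height (world z) of square between 0 and 0.006 m and angle between square's own z axis and vertical below 0.04 rad and linear speed of square below 0.02 m/s); the robot touches nothing.
It fails at once if the square topples (angle between square's own z axis and vertical above 0.5 rad).
It fails at once if another tool is moved by more than 30 mm (distance of any of angle_bar, marker_pen, pliers, gold_clamp from where it was at the start of the episode above 0.03 m).
It also fails if it takes over 72 s, if anything falls off the work surface, if the arm or the gripper's body presses on something with over 40 N, if the wrist force passes 120 N, or if a joint passes its speed limit or range.

## Working session

There is one attempt and no reset: what is moved stays moved. The work goes in short steps, Python scripts to look and compute and a tool call to move; the robot and the scene stay as the last step left them, time stands still between calls to the robot, and variables do not carry over. Pictures are saved under pics/ and viewed, at most 10 in all, crops included, and the job is handed in when it is done.

Besides the shell and the picture viewer there is one more tool, called after "Call:" as a command line: name --pt "numbers of a row" for each row, then --argument value for the rest. step_arm: Moves the arm, as the interface text tells. Its arguments: {"type":"object","properties":{"steps":{"type":"array","items":{"type":"array","items":{"type":"number"}}},"force":{"type":"number"}},"required":["steps"]}

```bash
ls; mkdir -p pics; python3 - <<'E'
from plant import r
import cv2
for n in("side","top"):
    s=r.snapshot(n); cv2.imwrite(f"pics/{n}0.png",s["pixels"][:,:,::-1]); print(n,s["fx"],s["cx"],s["cy"],s["cam_to_world"])
print(r.get_state())
E
```

```text
pics
side 369.0093839102763 311.83353183444126 194.29447463620312 [[ 0.99001916 -0.06098241  0.12705592  0.37282541]
 [-0.13926442 -0.56162511  0.81558731 -0.99577533]
 [ 0.02162131 -0.82514143 -0.5645123   0.72775899]
 [ 0.          0.          0.          1.        ]]
top 364.05402478886884 323.4553464137865 199.8217170069171 [[-0.01954056 -0.98852791  0.14976894  0.39018518]
 [-0.99925985  0.01434501 -0.03569267 -0.05253797]
 [ 0.03313476 -0.15035554 -0.98807657  1.02503992]
 [ 0.          0.          0.          1.        ]]
{'clock': 0.1, 'q': array([ 1.18981872,  0.68991398, -0.19451672,  1.56622801,  0.15728968,
        0.90250969, -0.21507536]), 'qd': array([ 0.00041288, -0.00053646, -0.00196137, -0.00228879,  0.00054869,
        0.00182285,  0.00015298]), 'joint_torque': array([-3.30041497e-03, -5.28501570e+01, -1.27174772e+00, -1.53837472e+01,
       -5.26606722e-02,  1.94689019e-03,  2.30482658e-05]), 'tool_pos': array([ 0.25161083, -0.57152602,  0.25498468]), 'eef_rot': array([ 9.78562253e-01,  2.05949559e-01, -2.28003644e-04, -8.03021665e-04]), 'contact_force': array([-0.53447247,  0.41925812,  0.79720232]), 'moment': array([-0.03090388,  0.00267771,  0.00414647]), 'finger_force': 0.0, 'opening': 0.9982949170286447}
```

View pics/top0.png

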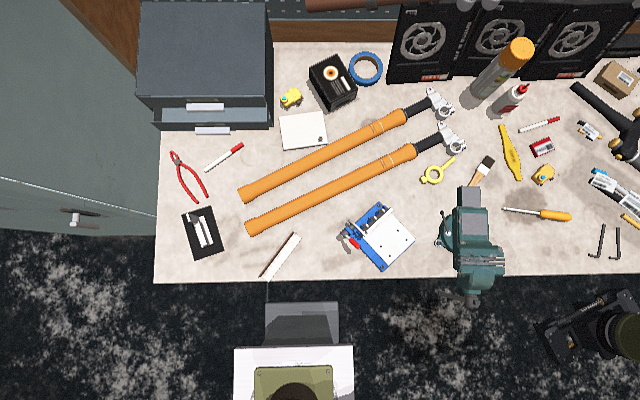

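View pics/side0.png

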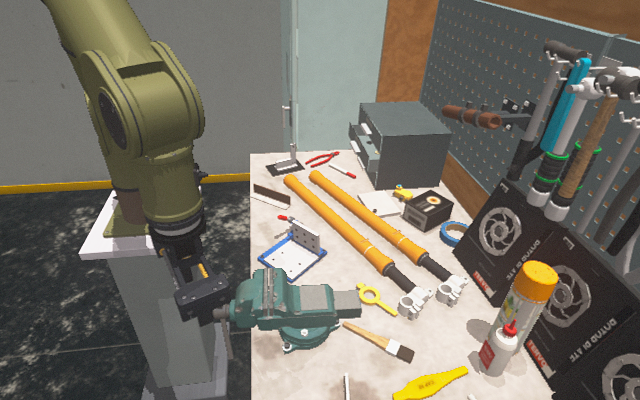

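The top view shows the mat and square at about (203,232) and the fixture at about (380,237), with the red lever at (353,243). The side view shows the fixture at (293,250), with its fence on the far side and leaning, and the square at (288,165). I'll enlarge these.

```bash
python3 - <<'E'
import cv2,numpy as np
t=cv2.imread("pics/top0.png");s=cv2.imread("pics/side0.png")
def c(i,x,y,w=80,h=60):
    o=cv2.resize(i[y:y+h,x:x+w],(400,300),interpolation=cv2.INTER_CUBIC)
    for k in range(0,w,10): cv2.putText(o,str(x+k),(k*400//w,8),0,.3,(0,0,255)); cv2.line(o,(k*400//w,8),(k*400//w,12),(0,0,255))
    for k in range(0,h,10): cv2.putText(o,str(y+k),(0,k*300//h+4),0,.3,(0,0,255))
    return o
cv2.imwrite("pics/z.png",np.vstack([np.hstack([c(t,163,202),c(t,338,195,88,82)]),np.hstack([c(s,250,130),c(s,250,205,88,80)])]))
E
```

```text
(no output)
```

View pics/z.png

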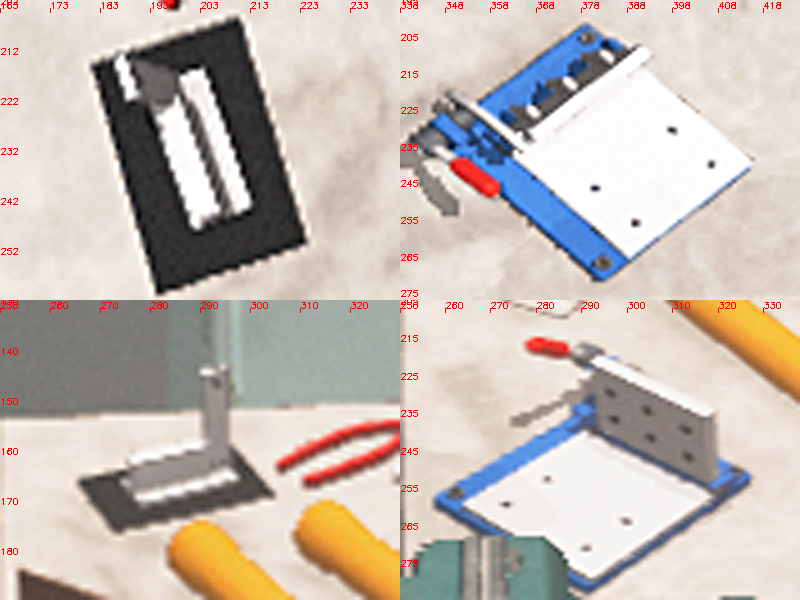

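Crops. Mat corners in the top view are at about (211,205), (181,215), (194,261) and (224,250). The blade is at the upper left, and the square's long axis runs along the mat. On the fixture, the table's right corner is at (415,240), its front clamp-side corner is near (388,267), and the red grip is at about (354,243).

```bash
cat >h.py <<'E'
import numpy as np,cv2
from plant import r
from scipy.spatial.transform import Rotation as R
def ray(s,p,z):
    T=s["cam_to_world"];d=T[:3,:3]@[(p[0]-s["cx"])/s["fx"],(p[1]-s["cy"])/s["fy"],1];o=T[:3,3]
    return o+d*(z-o[2])/d[2]
def proj(s,P):
    T=s["cam_to_world"];q=T[:3,:3].T@(np.asarray(P)-T[:3,3])
    return np.array([s["fx"]*q[0]/q[2]+s["cx"],s["fy"]*q[1]/q[2]+s["cy"]])
E
python3 - <<'E'
from h import *
s=r.snapshot("top");im=s["pixels"]
a=lambda x,y:(163+x/5,202+y/5)
m=np.array([ray(s,a(*p),.003) for p in((240,17),(92,65),(157,293),(306,240))])
print("mat",m.mean(0),[np.linalg.norm(m[i]-m[i-1]) for i in range(4)]); d=m[0]+m[1]-m[2]-m[3]; print("long yaw",np.degrees(np.arctan2(d[1],d[0])))
for z,pts in((.007,((192,230),(248,208),(182,75))),):
  print("flange near corners",[ray(s,a(*p),z).round(4) for p in pts])
b=lambda x,y:(338+(x-400)*88/400,195+y*82/300)
for n,p,z in(("tab FR",(752,165),.018),("tab FL",(627,262),.018),("baseFL",(600,280),.012),("baseBL?",(585,25),.012),("fence topL",(525,152),.089),("fence topR",(645,50),.089)):
  print(n,ray(s,b(*p),z).round(4))
h=cv2.cvtColor(im,cv2.COLOR_RGB2HSV);k=cv2.inRange(h,(0,170,120),(8,255,255));k[:,:340]=0;k[:,368:]=0;k[:230]=0;k[260:]=0
ys,xs=np.nonzero(k);print("red",xs.mean(),ys.mean(),ray(s,(xs.mean(),ys.mean()),.08))
print(r.get_state()["clock"])
E
```

```text
mat [0.45822571 0.24716379 0.003     ] [np.float64(0.13080140370454724), np.float64(0.08498331882313259), np.float64(0.13238119064288517), np.float64(0.08481590941373494)]
long yaw 17.542641580892642
flange near corners [array([0.4157, 0.2484, 0.007 ]), array([0.4271, 0.2182, 0.007 ]), array([0.5012, 0.2565, 0.007 ])]
tab FR [ 0.426  -0.3422  0.018 ]
tab FL [ 0.3552 -0.262   0.018 ]
baseFL [ 0.3421 -0.2462  0.012 ]
baseBL? [ 0.5357 -0.2453  0.012 ]
fence topL [ 0.4349 -0.1927  0.089 ]
fence topR [ 0.5061 -0.2645  0.089 ]
red 354.12 243.16 [ 0.41886572 -0.16384349  0.08      ]
0.15
```

```bash
cat >>h.py <<'E'
def go(pos,yaw):
    "total turn (deg, tool axes) to make first, then shift (cm) in the turned tool axes"
    st=r.get_state();A=R.from_quat(st["eef_rot"])
    B=R.from_euler("z",yaw,degrees=True)*R.from_euler("x",180,degrees=True)
    print("turn",np.degrees((A.inv()*B).as_rotvec()).round(2),"shift",(B.inv().apply(np.array(pos)-st["tool_pos"])*100).round(2),"tcp",st["tool_pos"].round(4),"t",st["clock"])
E
python3 -c "
from h import *
go([.41,-.28,.255],41.3)"
```

```text
turn [ -0.08  -0.   -17.53] shift [ 3.114e+01 -1.146e+01  1.000e-02] tcp [ 0.2517 -0.5716  0.2551] t 0.15
```

Call:
step_arm --pt "0 0 0 0 0 -8.8 -1" --pt "0 0 0 0 0 -8.7 -1" --pt "5.2 -1.9 0 0 0 0 -1" --pt "5.2 -1.9 0 0 0 0 -1" --pt "5.2 -1.9 0 0 0 0 -1" --pt "5.2 -1.9 0 0 0 0 -1" --pt "5.2 -1.9 0 0 0 0 -1" --pt "5.1 -2 0 0 0 0 -1"

```text
clock: 1.15
tool_pos: [0.4105, -0.2788, 0.2557]
eef_rot: [0.936, 0.352, 0.0, 0.0]
contact_force: [1.0, -0.5, -0.5]
opening: 1.0
finger_force: 0.0
```

```bash
python3 - <<'E'
from h import *
go([.442,-.286,.255],41.3)
s=r.snapshot("wrist");cv2.imwrite("pics/w1.png",s["pixels"][:,:,::-1]);print(s["fx"],s["cam_to_world"].round(3))
np.savez("pics/w1.npz",**s)
E
```

```text
turn [ 0.01 -0.01 -0.04] shift [1.89 2.61 0.07] tcp [ 0.4105 -0.2788  0.2557] t 1.15
345.2833843364449 [[ 0.66  -0.727 -0.19   0.46 ]
 [-0.751 -0.638 -0.168 -0.237]
 [ 0.001  0.254 -0.967  0.384]
 [ 0.     0.     0.     1.   ]]
```

View pics/w1.png

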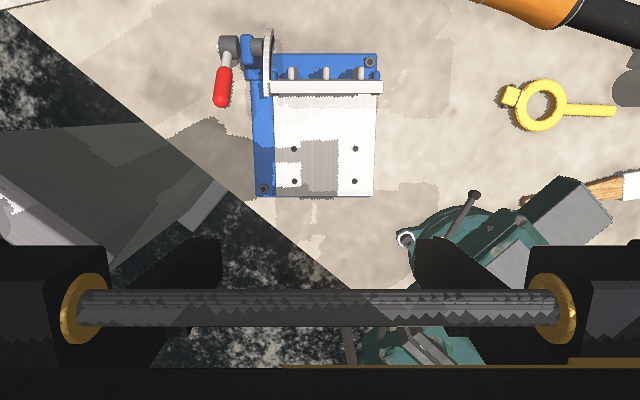

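The wrist view shows the fixture nearly aligned with the image. The table's front corners are at (274,196) and (373,196), the base's back-right corner is at (377,53), and the red grip ends at (221,107). The fence's foot is near row 94.

```bash
python3 - <<'E'
from h import *
s=dict(np.load("pics/w1.npz"))
im=s["pixels"];h=cv2.cvtColor(im,cv2.COLOR_RGB2HSV)
k=cv2.inRange(h,(95,120,60),(125,255,255));k[:,:235]=0;k[:,395:]=0;k[210:]=0
ys,xs=np.nonzero(k)
# base left edge (blue's left border) & back edge & right
Lp=np.array([ray(s,(np.nonzero(k[y])[0].min()-.5,y),.012)[:2] for y in range(120,190,4)])
d=np.polyfit(Lp[:,0],Lp[:,1],1);print("left edge yaw",np.degrees(np.arctan(d[0])),np.abs(np.polyval(d,Lp[:,0])-Lp[:,1]).max())
P={n:ray(s,p,z)[:2] for n,p,z in(("tFL",(274,196.5),.018),("tFR",(373.5,196.5),.018),("bBR",(377.5,53.5),.012),("bFL",(256.5,197.5),.012))}
for n in P:print(n,P[n].round(4))
F={"tFL":(-72,46),"tFR":(-72,-60),"bBR":(75,-60),"bFL":(-75,70)}
A=np.array([F[n] for n in P])/1000;B=np.array(list(P.values()))
H=(A-A.mean(0)).T@(B-B.mean(0));th=np.arctan2(H[0,1]-H[1,0],H[0,0]+H[1,1])
Rm=np.array([[np.cos(th),-np.sin(th)],[np.sin(th),np.cos(th)]]);t=B.mean(0)-Rm@A.mean(0)
print("yaw",np.degrees(th),"origin",t,"res mm",((A@Rm.T+t-B)*1000).round(1).tolist())
k=cv2.inRange(h,(0,170,100),(8,255,255));k[:,:200]=0;k[:,240:]=0;k[130:]=0
ys,xs=np.nonzero(k);y=ys.max();p=(xs.mean(),y);
for z in(.085,.096):print("tip fixture", Rm.T@(ray(s,p,z)[:2]-t))
st=r.get_state();print(st["tool_pos"])
go([.441,.240,.22],19)
E
```

```text
left edge yaw 41.542668334407914 0.0006381617986904453
tFL [ 0.3603 -0.2616]
tFR [ 0.4321 -0.3433]
bBR [ 0.5412 -0.246 ]
bFL [ 0.345  -0.2481]
yaw 41.28320077279772 origin [ 0.44603611 -0.25023327] res mm [[1.3, -1.6], [-0.6, 0.5], [0.8, 0.1], [-1.5, 1.0]]
tip fixture [0.02195598 0.08021333]
tip fixture [0.02187112 0.0772892 ]
[ 0.4151076  -0.27024393  0.25600888]
turn [-0.17 -0.36 22.96] shift [ 19.06 -47.4    3.6 ] tcp [ 0.4151 -0.2702  0.256 ] t 1.2
```

Call:
step_arm --pt "0 -3 0 0 0 7.6 -1" --pt "0 -3 0 0 0 7.7 -1" --pt "0 -3 0 0 0 7.7 -1" --pt "2.3 -5.6 0 0 0 0 -1" --pt "2.3 -5.6 0 0 0 0 -1" --pt "2.3 -5.6 0 0 0 0 -1" --pt "2.3 -5.6 0 0 0 0 -1" --pt "2.3 -5.6 0 0 0 0 -1"

```text
clock: 2.2
tool_pos: [0.3818, 0.0978, 0.2558]
eef_rot: [0.987, 0.159, 0.0, 0.0]
contact_force: [1.9, -0.2, 0.6]
opening: 1.002
finger_force: 0.0
```

```bash
python3 -c "
from h import *
go([.395,.222,.255],19)"
```

```text
turn [ 0.01 -0.03 -0.74] shift [  5.29 -11.31   0.08] tcp [0.3818 0.0978 0.2558] t 2.2
```

Call:
step_arm --pt "1.8 -4 0 0 0 0 -1" --pt "1.8 -4 0 0 0 0 -1" --pt "1.7 -3.3 0 0 0 -0.7 -1" --pt "0 0 0 0 0 0 -1" --pt "0 0 0 0 0 0 -1"

```text
clock: 2.82
tool_pos: [0.3963, 0.2188, 0.2555]
eef_rot: [0.986, 0.164, -0.001, 0.001]
contact_force: [0.6, -1.0, -0.3]
opening: 1.001
finger_force: 0.0
```

```bash
python3 - <<'E'
from h import *
s=r.snapshot("wrist");cv2.imwrite("pics/w2.png",s["pixels"][:,:,::-1]);np.savez("pics/w2.npz",**s)
go([.441,.240,.255],19)
for P in((.4215,.2333,.007),(.46,.247,0),(.503,.26,.095)):print(proj(s,P))
E
```

```text
turn [ 0.06  0.07 -0.13] shift [ 4.92 -0.59  0.05] tcp [0.3964 0.2184 0.2555] t 2.875
[311.11325819 145.02388893]
[310.63550138 105.95683749]
[310.29247366  44.55777809]
```

View pics/w2.png

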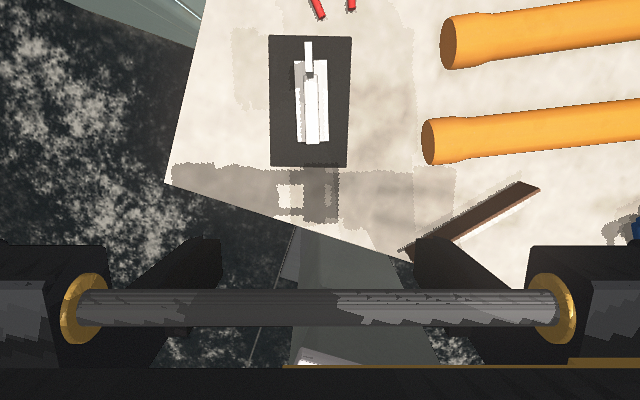

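The square is on the mat with its flange's near corners at (299,142) and (329,142), far edge at about row 60, and blade top at (308,42–72). The mat's corners are about (269,35), (351,38), (347,167) and (271,164). The angle bar is clear of it.

```bash
python3 - <<'E'
from h import *
s=dict(np.load("pics/w2.npz"));g=cv2.cvtColor(s["pixels"],cv2.COLOR_RGB2GRAY)
m=np.mean([ray(s,p,.003) for p in((269,35.5),(351,38),(347,167),(271,164.5))],0);print("mat",m)
L=[];Rr=[]
for y in range(85,138,3):
    row=np.nonzero(g[y,285:340]>110)[0]+285;L.append(ray(s,(row.min()-.5,y),.007)[:2]);Rr.append(ray(s,(row.max()+.5,y),.007)[:2])
L=np.array(L);Rr=np.array(Rr)
for n,E in(("L",L),("R",Rr)):
    p=np.polyfit(E[:,0],E[:,1],1);print(n,np.degrees(np.arctan(p[0])),(abs(np.polyval(p,E[:,0])-E[:,1]).max()*1000).round(2))
d=L.mean(0)-Rr.mean(0);print("width",np.linalg.norm(d))
a,b=ray(s,(299,142.5),.007),ray(s,(329,142.5),.007);print(a,b,np.linalg.norm(a-b))
sn=(ray(s,(306.5,144.5),.036)+ray(s,(320,144.5),.036))/2;print("stock near end",sn)
bl=ray(s,(308.5,42.5),.095);print("blade outer top",bl)
d=bl-sn;print("yaw",np.degrees(np.arctan2(d[1],d[0])),np.hypot(*d[:2]))
E
```

```text
mat [0.46130647 0.24863862 0.003     ]
L 20.644987971792688 0.54
R 20.883618261022196 0.59
width 0.03402444827483149
[0.41980835 0.24654617 0.007     ] [0.43034665 0.2158879  0.007     ] 0.032418906352380615
stock near end [0.42556336 0.23190707 0.036     ]
blade outer top [0.50394048 0.26177798 0.095     ]
yaw 20.862737113373697 0.08387635724804018
```

```bash
python3 -c "
from h import *
go([.4434,.2382,.031],20.8)"
```

```text
turn [ 0.06  0.07 -1.93] shift [ 5.1  -0.19 22.45] tcp [0.3964 0.2184 0.2555] t 2.875
```

Call:
step_arm --pt "2.5 -0.1 0 0 0 -1.9 -1" --pt "2.6 -0.1 3 0 0 0 -1" --pt "0 0 4 0 0 0 -1" --pt "0 0 4 0 0 0 -1" --pt "0 0 3 0 0 0 -1" --pt "0 0 0 0 0 0 -1" --pt "0 0 0 0 0 0 -1"

```text
clock: 3.75
tool_pos: [0.4445, 0.2386, 0.1167]
eef_rot: [0.984, 0.18, 0.001, 0.0]
contact_force: [-0.6, -0.1, 0.9]
opening: 0.995
finger_force: 0.0
```

```bash
python3 -c "
from h import *
go([.4434,.2382,.031],20.8)"
```

```text
turn [ 0.01 -0.06 -0.01] shift [-0.11 -0.    8.57] tcp [0.4445 0.2386 0.1167] t 3.75
```

Call:
step_arm --pt "-0.1 0 3 0 0 0 -1" --pt "0 0 3 0 0 0 -1" --pt "0 0 1.6 0 0 0 -1" --pt "0 0 0.95 0 0 0 -1" --pt "0 0 0 0 0 0 -1" --pt "0 0 0 0 0 0 -1"

```text
clock: 4.5
tool_pos: [0.4434, 0.239, 0.0309]
eef_rot: [0.983, 0.181, 0.001, -0.0]
contact_force: [-0.6, -0.6, 0.7]
opening: 1.001
finger_force: 0.0
```

Call:
step_arm --pt "0 0 0 0 0 0 0.5" --pt "0 0 0 0 0 0 1" --pt "0 0 0 0 0 0 1" --pt "0 0 0 0 0 0 1" --pt "0 0 0 0 0 0 1" --pt "0 0 0 0 0 0 1" --force 35

```text
clock: 5.25
tool_pos: [0.4429, 0.2388, 0.0302]
eef_rot: [0.983, 0.181, -0.0, 0.0]
contact_force: [-0.2, 0.0, 0.2]
opening: 0.339
finger_force: 0.0
```

Call:
step_arm --pt "0 0 0 0 0 0 1" --pt "0 0 0 0 0 0 1" --pt "0 0 0 0 0 0 1" --pt "0 0 0 0 0 0 1" --force 35

```text
clock: 5.75
tool_pos: [0.4428, 0.239, 0.0302]
eef_rot: [0.983, 0.181, -0.0, -0.0]
contact_force: [-0.4, 1.0, -0.1]
opening: 0.153
finger_force: 34.9
```

Call:
step_arm --pt "0 0 -1 0 0 0 1" --pt "0 0 -3 0 0 0 1" --pt "0 0 -5 0 0 0 1" --pt "0 0 -5 0 0 0 1" --pt "0 0 0 0 0 0 1"

```text
clock: 6.38
tool_pos: [0.4447, 0.2394, 0.1736]
eef_rot: [0.984, 0.181, 0.003, -0.001]
contact_force: [0.4, 0.9, -3.1]
opening: 0.15
finger_force: 34.9
```

```bash
python3 -c "
from h import *
go([.4206,-.3005,.17],41.3)
go([.4206,-.3005,.17],20.8)"
```

```text
turn [ 1.000e-02 -4.100e-01 -2.048e+01] shift [-37.45  38.97   0.36] tcp [0.4447 0.2394 0.1736] t 6.375
turn [-0.06 -0.41  0.02] shift [-21.43  49.61   0.36] tcp [0.4447 0.2394 0.1736] t 6.375
```

Call:
step_arm --pt "-0.8 1.9 0 0 0 0 1" --pt "-1.8 4.2 0 0 0 0 1" --pt "-2 4.6 0 0 0 0 1" --pt "-2 4.6 0 0 0 0 1" --pt "-2 4.6 0 0 0 0 1" --pt "-2 4.6 0 0 0 0 1" --pt "-2 4.6 0 0 0 0 1" --pt "-2 4.6 0 0 0 0 1"

```text
clock: 7.38
tool_pos: [0.4236, -0.1307, 0.1686]
eef_rot: [0.984, 0.18, -0.003, -0.001]
contact_force: [-0.1, -0.2, -3.5]
opening: 0.153
finger_force: 34.9
```

Call:
step_arm --pt "-2 4.6 0 0 0 0 1" --pt "-2 4.6 0 0 0 0 1" --pt "-1.5 3.5 0 0 0 0 1" --pt "-0.8 1.9 0 0 0 0 1" --pt "0 0 0 0 0 -5 1" --pt "0 0 0 0 0 -8 1" --pt "0 0 0 0 0 -7.5 1" --pt "0 0 0 0 0 0 1"

```text
clock: 8.38
tool_pos: [0.4168, -0.2872, 0.1684]
eef_rot: [0.936, 0.352, -0.002, -0.002]
contact_force: [0.7, -0.2, -4.2]
opening: 0.157
finger_force: 34.9
```

Call:
step_arm --pt "0 0 0 0 0 0 1" --pt "0 0 0 0 0 0 1"

```text
clock: 8.62
tool_pos: [0.4192, -0.287, 0.1698]
eef_rot: [0.936, 0.353, -0.0, -0.0]
contact_force: [-0.3, -0.5, -3.8]
opening: 0.154
finger_force: 34.9
```

```bash
python3 - <<'E'
from h import *
for n in("wrist","side"):
    s=r.snapshot(n);np.savez(f"pics/{n}3.npz",**s);cv2.imwrite(f"pics/{n}3.png",s["pixels"][:,:,::-1])
a=cv2.imread("pics/wrist3.png")[0:260,160:560];b=cv2.imread("pics/side3.png")[170:300,230:430]
cv2.imwrite("pics/c3.png",np.vstack([a,cv2.resize(b,(400,260),interpolation=cv2.INTER_CUBIC)]))
go([.4206,-.3005,.17],41.3)
E
```

```text
turn [-0.01  0.01  0.03] shift [-0.82  1.09  0.01] tcp [ 0.4196 -0.2869  0.1701] t 8.725
```

View pics/c3.png

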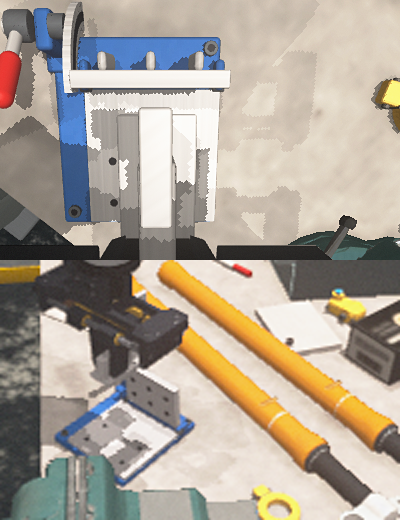

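The wrist view shows the square held with its blade's outer top edge at full-image (300–332,108), parallel to the table's sides. In the side view the gripper is above the fixture's table, and the fence is ahead of the blade.

```bash
python3 - <<'E'
from h import *
s=dict(np.load("pics/wrist3.npz"))
st=r.get_state()
e=ray(s,(316,108),st["tool_pos"][2]-.0272+.095)
c,d=np.cos(np.radians(41.3)),np.sin(np.radians(41.3))
f=lambda p:np.array([[c,d],[-d,c]])@(np.array(p)[:2]-[.4448,-.250])
print("edge f",f(e),"tcp f",f(st["tool_pos"]))
l,q=[ray(s,p,st["tool_pos"][2]+.0678) for p in((300,108),(332,108))];print("blade thickness",np.linalg.norm(l-q))
# fence top front edge at wrist: row ~87, cols 229..390
for z in(.088,.0905):print("fence top front", f(ray(s,(229,87.5),z)),f(ray(s,(390,87.5),z)))
E
```

```text
edge f [ 0.02186582 -0.01193203] tcp f [-0.04333892 -0.01108171]
blade thickness 0.005395370452283649
fence top front [0.0339671  0.03919545] [ 0.03402649 -0.05411641]
fence top front [0.03382002 0.03858394] [ 0.03387871 -0.05361801]
```

Call:
step_arm --pt "-0.8 1.1 0 0 0 0 1" --pt "0 0 3 0 0 0 1" --pt "0 0 4 0 0 0 1" --pt "0 0 3 0 0 0 1" --pt "0 0 1.5 0 0 0 1" --pt "0 0 0.5 0 0 0 1" --pt "0 0 0 0 0 0 1" --pt "0 0 0 0 0 0 1"

```text
clock: 9.72
tool_pos: [0.4216, -0.301, 0.0512]
eef_rot: [0.936, 0.353, 0.001, 0.001]
contact_force: [0.2, 0.2, -2.9]
opening: 0.153
finger_force: 34.9
```

```bash
python3 -c "
from h import *
go([.4206,-.3005,.0452],41.3)"
```

```text
turn [ 0.11 -0.04  0.06] shift [-0.04 -0.1   0.6 ] tcp [ 0.4216 -0.301   0.0512] t 9.725
```

Call:
step_arm --pt "0 0 0.3 0 0 0 1" --pt "0 0 0.15 0 0 0 1" --pt "0 0 0.1 0 0 0 1" --pt "0 0 0 0 0 0 1" --pt "0 0 0 0 0 0 1"

```text
clock: 10.35
tool_pos: [0.421, -0.3006, 0.0452]
eef_rot: [0.936, 0.353, 0.0, 0.0]
contact_force: [-1.6, 0.1, 5.6]
opening: 0.155
finger_force: 34.9
```

Call:
step_arm --pt "0 0 0.1 0 0 0 1" --pt "0 0 0 0 0 0 1" --pt "0 0 0 0 0 0 1"

```text
clock: 10.72
tool_pos: [0.421, -0.3006, 0.0451]
eef_rot: [0.936, 0.353, 0.0, 0.001]
contact_force: [-2.4, 2.0, 16.8]
opening: 0.155
finger_force: 34.9
```

Call:
step_arm --pt "0.3 0 0 0 0 0 1" --pt "0.4 0 0 0 0 0 1" --pt "0.4 0 0 0 0 0 1" --pt "0.4 0 0 0 0 0 1" --pt "0.4 0 0 0 0 0 1" --pt "0.3 0 0 0 0 0 1" --pt "0 0 0 0 0 0 1" --pt "0 0 0 0 0 0 1"

```text
clock: 11.72
tool_pos: [0.4322, -0.2913, 0.0451]
eef_rot: [0.937, 0.35, -0.005, 0.002]
contact_force: [-10.0, -8.1, 18.3]
opening: 0.154
finger_force: 35.0
```

```bash
cat >>h.py <<'E'
def fx():
    st=r.get_state();A=R.from_euler("z",-41.3,degrees=True);t=st["tool_pos"]-[.4448,-.250,0]
    print("tcp f mm",(A.apply(t)*1000).round(1),"F f",A.apply(st["contact_force"]).round(1),"M f",A.apply(st["moment"]).round(2),"t",st["clock"])
E
python3 -c "
from h import *
fx();go([.4206,-.3005,.0452],41.3)"
```

```text
tcp f mm [-36.7 -22.7  45.1] F f [-12.9   0.5  18.3] M f [ 0.13  2.39 -0.01] t 11.725
turn [-0.01  0.65 -0.29] shift [-1.48 -0.07 -0.01] tcp [ 0.4322 -0.2913  0.0451] t 11.725
```

Call:
step_arm --pt "0.3 0 0 0 0.3 0 1" --pt "0.3 0 0 0 0.3 0 1" --pt "0.3 0 0 0 0 0 1" --pt "0.2 0 0 0 0 0 1" --pt "0 0 0 0 0 0 1" --pt "0 0 0 0 0 0 1" --pt "0 0 0 0 0 0 1" --pt "0 0 0 0 0 0 1" --force 55

```text
clock: 12.72
tool_pos: [0.4386, -0.2856, 0.0451]
eef_rot: [0.937, 0.349, -0.002, 0.0]
contact_force: [-12.4, -9.9, 19.4]
opening: 0.158
finger_force: 55.0
```

```bash
python3 -c "
from h import *
fx();go([.4206,-.3005,.0452],41.3)"
```

```text
tcp f mm [-28.2 -22.6  45.1] F f [-15.9   0.7  19.4] M f [-0.03  3.34 -0.05] t 12.725
turn [-0.06  0.27 -0.39] shift [-2.33 -0.07 -0.01] tcp [ 0.4386 -0.2856  0.0451] t 12.725
```

Call:
step_arm --pt "0.15 0 0 0 0.2 0 1" --pt "0.15 0 0 0 0 0.2 1" --pt "0.1 0 0 0 0 0.1 1" --pt "0 0 0 0 0 0 1" --pt "0 0 0 0 0 0 1" --pt "0 0 0 0 0 0 1"

```text
clock: 13.48
tool_pos: [0.4413, -0.283, 0.0451]
eef_rot: [0.938, 0.347, -0.001, -0.0]
contact_force: [-12.9, -10.4, 20.1]
opening: 0.157
finger_force: 55.0
```

```bash
python3 -c "
from h import *
fx();go([.4206,-.3005,.0452],41.3)"
```

```text
tcp f mm [-24.5 -22.5  45.1] F f [-16.5   0.7  20.1] M f [-0.06  3.41  0.09] t 13.475
turn [-0.08  0.1  -0.68] shift [-2.71 -0.05 -0.01] tcp [ 0.4413 -0.283   0.0451] t 13.475
```

Call:
step_arm --pt "0.1 0 0 0 0.1 -0.4 1" --pt "0.1 0 0 0 0 -0.3 1" --pt "0 0 0 0 0 0 1" --pt "0 0 0 0 0 0 1" --pt "0 0 0 0 0 0 1"

```text
clock: 14.1
tool_pos: [0.4415, -0.2829, 0.0451]
eef_rot: [0.936, 0.352, -0.002, -0.0]
contact_force: [-13.4, -12.2, 20.4]
opening: 0.155
finger_force: 55.0
```

```bash
python3 -c "
from h import *
fx();go([.4206,-.3005,.0452],41.3)"
```

```text
tcp f mm [-24.2 -22.5  45.1] F f [-18.1  -0.3  20.4] M f [-0.12  3.97 -0.22] t 14.1
turn [-0.11  0.14 -0.12] shift [-2.73 -0.06 -0.01] tcp [ 0.4415 -0.2829  0.0451] t 14.1
```

Call:
step_arm --pt "0.1 0 0 0 0 0 1" --pt "0.1 0 0 0 0 0 1" --pt "0 0 0 0 0 0 1" --pt "0 0 0 0 0 0 1" --pt "0 0 0 0 0 0 1"

```text
clock: 14.72
tool_pos: [0.4415, -0.2829, 0.0451]
eef_rot: [0.936, 0.351, -0.003, -0.0]
contact_force: [-16.0, -16.0, 20.8]
opening: 0.15
finger_force: 55.0
```

```bash
python3 -c "
from h import *
fx();go([.4206,-.3005,.0452],41.3)"
```

```text
tcp f mm [-24.2 -22.5  45.1] F f [-22.6  -1.4  20.8] M f [-0.18  4.48 -0.19] t 14.725
turn [-0.14  0.32 -0.2 ] shift [-2.74 -0.05 -0.01] tcp [ 0.4415 -0.2829  0.0451] t 14.725
```

Call:
step_arm --pt "0 0 0 0 0.2 -0.2 1" --pt "0 0 0.05 0 0 0 1" --pt "0 0 0 0 0 0 1" --pt "0 0 0 0 0 0 1" --pt "0 0 0 0 0 0 1" --pt "0 0 0 0 0 0 1"

```text
clock: 15.48
tool_pos: [0.4415, -0.2828, 0.0451]
eef_rot: [0.936, 0.353, -0.001, -0.001]
contact_force: [-17.9, -14.5, 26.2]
opening: 0.15
finger_force: 55.1
```

```bash
python3 - <<'E'
from h import *
fx();go([.4206,-.3005,.0452],41.3)
s=r.snapshot("wrist");np.savez("pics/wrist4.npz",**s);a=s["pixels"][0:200,200:467,::-1]
t=r.snapshot("side");b=t["pixels"][195:285,245:365,::-1]
cv2.imwrite("pics/c4.png",np.vstack([cv2.resize(a,(400,300)),cv2.resize(b,(400,300),interpolation=cv2.INTER_CUBIC)]))
E
```

```text
tcp f mm [-24.1 -22.5  45.1] F f [-23.    0.9  26.2] M f [ 0.06  4.65 -0.2 ] t 15.475
turn [-0.13  0.12 -0.02] shift [-2.74 -0.05 -0.01] tcp [ 0.4415 -0.2828  0.0451] t 15.475
```

View pics/c4.png

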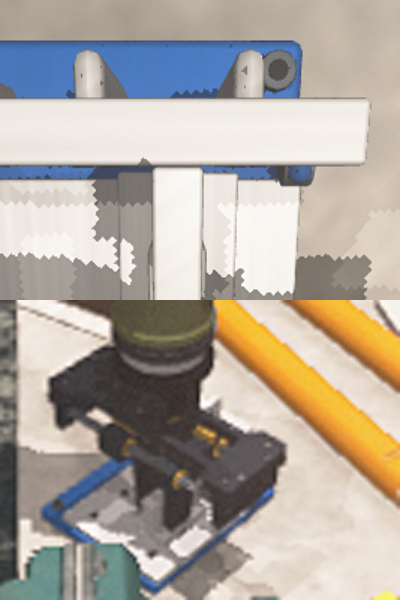

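Wrist crop: the blade's top edge lies on the fence's front edge with no visible gap (crop row ~165, cols 155–203). In the side crop the fence is hidden behind the gripper. The position stalled and the force rose, so the fence is flush.

Call:
step_arm --pt "-0.4 0 -0.05 0 0 0 1" --pt "-0.4 0 -0.1 0 0 0 1" --pt "-0.5 0 -0.1 0 0 0 1" --pt "-0.6 0 0 0 0 0 1" --pt "-0.6 0 0 0 0 0 1" --pt "-0.6 0 0 0 0 0 1" --pt "0 0 0 0 0 0 1" --pt "0 0 0 0 0 0 1"

```text
clock: 16.58
tool_pos: [0.4287, -0.2946, 0.0454]
eef_rot: [0.934, 0.358, 0.009, -0.003]
contact_force: [1.4, -0.1, 1.3]
opening: 0.158
finger_force: 55.0
```

```bash
python3 - <<'E'
from h import *
fx()
A=np.array([[.7513,.66],[-.66,.7513]]);f=lambda p:A@(p[:2]-[.4448,-.250])
s=dict(np.load("pics/wrist4.npz"));print("fence top front flush",f(ray(s,(230,109),.091)),f(ray(s,(445,109),.091)))
s=r.snapshot("wrist");np.savez("pics/wrist5.npz",**s)
g=cv2.cvtColor(s["pixels"],cv2.COLOR_RGB2GRAY);print(g[60:125,250].tolist(),g[60:125,380].tolist())
print("rows if upright at .040:",[proj(s,np.r_[A.T@[.040,y]+[.4448,-.25],.091]) for y in(.0,-.045)])
E
```

```text
tcp f mm [-41.5 -22.9  45.4] F f [ 1.  -1.   1.3] M f [-0.22 -0.03  0.04] t 16.575
fence top front flush [ 0.04135056 -0.00372601] [ 0.04137728 -0.05327886]
[82, 82, 83, 82, 83, 82, 85, 83, 71, 65, 105, 104, 102, 103, 102, 102, 101, 101, 101, 130, 203, 217, 213, 214, 213, 214, 213, 213, 215, 215, 214, 215, 214, 214, 214, 214, 215, 217, 248, 246, 246, 246, 245, 245, 246, 246, 245, 245, 245, 246, 246, 246, 245, 245, 246, 246, 246, 245, 245, 245, 245, 245, 245, 245, 245] [82, 83, 83, 81, 81, 82, 81, 82, 82, 81, 64, 104, 102, 102, 103, 104, 62, 67, 104, 101, 100, 184, 225, 231, 230, 229, 230, 229, 229, 229, 230, 229, 230, 230, 230, 229, 230, 247, 247, 247, 246, 246, 246, 246, 245, 245, 245, 245, 245, 245, 246, 246, 245, 245, 245, 245, 245, 245, 246, 245, 245, 245, 245, 245, 245]
rows if upright at .040: [array([213.96038692,  29.27835696]), array([415.11922197,  32.01833636])]
```

```bash
python3 - <<'E'
from h import *
s=dict(np.load("pics/wrist5.npz"));g=cv2.cvtColor(s["pixels"],cv2.COLOR_RGB2GRAY)
A=np.array([[.7513,.66],[-.66,.7513]]);f=lambda p:A@(p[:2]-[.4448,-.250])
for c in(230,250,380,400):
  d=np.diff(g[:70,c].astype(int));print(c,[(i,int(d[i])) for i in np.nonzero(abs(d)>12)[0]])
for row in(30,34):print(row,f(ray(s,(380,row),.091)))
E
```

```text
230 [(np.int64(22), -23), (np.int64(23), -23), (np.int64(24), -43), (np.int64(25), -42), (np.int64(67), -16)]
250 [(np.int64(22), -20), (np.int64(23), -23), (np.int64(24), -42), (np.int64(25), -43), (np.int64(43), -24), (np.int64(44), -15), (np.int64(47), 40)]
380 [(np.int64(23), -19), (np.int64(24), -23), (np.int64(25), -28), (np.int64(26), -44), (np.int64(27), -34), (np.int64(44), -16), (np.int64(45), -23), (np.int64(48), 17), (np.int64(49), 23)]
400 [(np.int64(23), -20), (np.int64(24), -22), (np.int64(25), -21), (np.int64(26), -44), (np.int64(27), -42), (np.int64(64), -24), (np.int64(65), 25)]
30 [ 0.04031872 -0.03711314]
34 [ 0.03949496 -0.03715838]
```

Call:
step_arm --pt "-0.3 0 -1 0 0 0 1" --pt "0 0 -2.5 0 0 0 1" --pt "0 0 -4 0 0 0 1" --pt "0 0 -4 0 0 0 1" --pt "0 0 -1 0 0 0 1" --pt "0 0 0 0 0 0 1" --pt "0 0 0 0 0 0 1"

```text
clock: 17.5
tool_pos: [0.4234, -0.2974, 0.1688]
eef_rot: [0.934, 0.358, 0.008, -0.004]
contact_force: [-0.4, 0.5, -3.9]
opening: 0.156
finger_force: 55.0
```

```bash
python3 -c "
from h import *
fx();go([.4398,.24,.17],20.8)"
```

```text
tcp f mm [-47.3 -21.5 168.8] F f [ 0.1  0.6 -3.9] M f [-0.01  0.13  0.02] t 17.5
turn [-0.34 -0.98 21.17] shift [ 20.61 -49.66  -0.12] tcp [ 0.4234 -0.2974  0.1688] t 17.5
```

Call:
step_arm --pt "0 0 0 -0.3 -1 5 1" --pt "0 0 0 0 0 8.2 1" --pt "0 0 0 0 0 8 1" --pt "0.8 -1.9 0 0 0 0 1" --pt "1.6 -4 0 0 0 0 1" --pt "1.9 -4.6 0 0 0 0 1" --pt "1.9 -4.6 0 0 0 0 1" --pt "1.9 -4.6 0 0 0 0 1"

```text
clock: 18.5
tool_pos: [0.4299, -0.0831, 0.1686]
eef_rot: [0.984, 0.18, 0.001, 0.001]
contact_force: [0.2, 0.3, -3.6]
opening: 0.159
finger_force: 55.0
```

Call:
step_arm --pt "1.9 -4.6 0 0 0 0 1" --pt "1.9 -4.6 0 0 0 0 1" --pt "1.9 -4.6 0 0 0 0 1" --pt "1.9 -4.6 0 0 0 0 1" --pt "1.9 -4.6 0 0 0 0 1" --pt "1.6 -4 0 0 0 0 1" --pt "0 0 0 0 0 0 1" --pt "0 0 0 0 0 0 1"

```text
clock: 19.5
tool_pos: [0.4376, 0.206, 0.168]
eef_rot: [0.984, 0.18, 0.0, 0.003]
contact_force: [-0.6, -0.5, -3.2]
opening: 0.154
finger_force: 55.0
```

```bash
python3 -c "
from h import *
go([.4398,.24,.0302],20.8)"
```

```text
turn [ 0.3   0.   -0.02] shift [ 1.41 -3.11 13.78] tcp [0.4376 0.206  0.168 ] t 19.5
```

Call:
step_arm --pt "0.7 -1.5 0 0.2 0 0 1" --pt "0.7 -1.6 1 0 0 0 1" --pt "0 0 3 0 0 0 1" --pt "0 0 4 0 0 0 1" --pt "0 0 3 0 0 0 1" --pt "0 0 1.5 0 0 0 1" --pt "0 0 0.5 0 0 0 1" --pt "0 0 0 0 0 0 1"

```text
clock: 20.5
tool_pos: [0.4414, 0.2415, 0.0393]
eef_rot: [0.984, 0.18, 0.002, -0.0]
contact_force: [0.0, -0.7, -3.1]
opening: 0.156
finger_force: 55.0
```

Call:
step_arm --pt "0 0 0 0 0 0 1" --pt "0 0 0 0 0 0 1"

```text
clock: 20.75
tool_pos: [0.4416, 0.2413, 0.0398]
eef_rot: [0.984, 0.18, 0.002, -0.0]
contact_force: [-0.8, -0.2, -3.6]
opening: 0.156
finger_force: 55.0
```

```bash
python3 -c "
from h import *
go([.4398,.24,.0302],20.8)"
```

```text
turn [ 0.   -0.26 -0.05] shift [-0.21  0.06  0.96] tcp [0.4416 0.2413 0.0398] t 20.75
```

Call:
step_arm --pt "-0.2 0 0.4 0 -0.2 0 1" --pt "0 0 0.3 0 0 0 1" --pt "0 0 0.15 0 0 0 1" --pt "0 0 0.1 0 0 0 1" --pt "0 0 0 0 0 0 1" --pt "0 0 0 0 0 0 1"

```text
clock: 21.5
tool_pos: [0.4391, 0.2403, 0.0301]
eef_rot: [0.984, 0.18, -0.0, 0.0]
contact_force: [-1.0, -0.8, 5.3]
opening: 0.151
finger_force: 55.0
```

Call:
step_arm --pt "0 0 0 0 0 0 1" --pt "0 0 0 0 0 0 0.5" --pt "0 0 0 0 0 0 0" --pt "0 0 0 0 0 0 -0.5" --pt "0 0 0 0 0 0 -0.5" --pt "0 0 0 0 0 0 -0.5" --force 5

```text
clock: 22.25
tool_pos: [0.4392, 0.2403, 0.0295]
eef_rot: [0.984, 0.18, -0.0, 0.0]
contact_force: [-0.1, 0.3, -0.1]
opening: 0.68
finger_force: 0.0
```

Call:
step_arm --pt "-0.1 0 -0.5 0 0 0 -0.5" --pt "-0.2 0 -2 0 0 0 -0.5" --pt "0 0 -4 0 0 0 -0.5" --pt "0 0 -5 0 0 0 -0.5" --pt "-2 0 -4 0 0 0 0" --pt "-2 0 -3 0 0 0 1" --pt "0 0 -2 0 0 0 1" --pt "0 0 0 0 0 0 1"

```text
clock: 23.25
tool_pos: [0.3996, 0.2255, 0.2359]
eef_rot: [0.984, 0.18, 0.002, -0.0]
contact_force: [0.2, -0.1, -0.5]
opening: 0.321
finger_force: 0.0
```

```bash
python3 - <<'E'
from h import *
go([.41,-.25,.25],41.3)
s=r.snapshot("wrist");cv2.imwrite("pics/w6.png",cv2.resize(s["pixels"][0:240,160:480,::-1],(480,360)))
E
```

```text
turn [ 1.000e-02 -1.800e-01 -2.054e+01] shift [-30.6   36.41  -1.41] tcp [0.3996 0.2255 0.2359] t 23.25
```

View pics/w6.png

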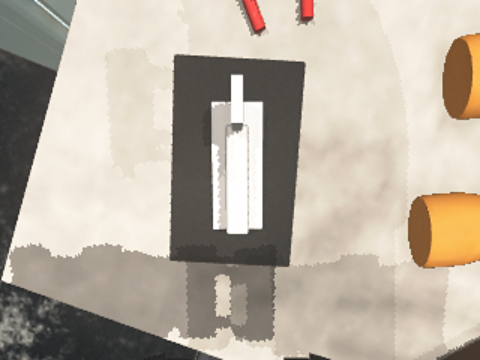

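The square stands upright in the middle of the mat (crop (237,155)). Next is the lever, pressed with closed fingers.

Call:
step_arm --pt "0 2 0 0 0 -6.5 1" --pt "0 4 0 0 0 -7 1" --pt "0 4 0 0 0 -7 1" --pt "-2 4.5 0 0 0 0 1" --pt "-2 4.5 0 0 0 0 1" --pt "-2 4.5 0 0 0 0 1" --pt "-2 3 0 0 0 0 1" --pt "0 0 0 0 0 0 1"

```text
clock: 24.3
tool_pos: [0.4952, -0.0427, 0.233]
eef_rot: [0.937, 0.349, -0.002, 0.0]
contact_force: [-0.1, 1.3, 0.2]
opening: 0.007
finger_force: 0.0
```

```bash
python3 -c "
from h import *
fx();go([.4221,-.1635,.16],41.3)"
```

```text
tcp f mm [174.7 122.5 233. ] F f [0.8 1.  0.2] M f [ 0.01 -0.02  0.02] t 24.3
turn [-0.03  0.2  -0.41] shift [-13.46   4.26   7.3 ] tcp [ 0.4952 -0.0427  0.233 ] t 24.3
```

Call:
step_arm --pt "-4.5 1.4 1 0 0.2 -0.4 1" --pt "-4.5 1.4 2 0 0 0 1" --pt "-4.5 1.5 3 0 0 0 1" --pt "0 0 1.3 0 0 0 1" --pt "0 0 0 0 0 0 1" --pt "0 0 0 0 0 0 1"

```text
clock: 25.05
tool_pos: [0.424, -0.1592, 0.1615]
eef_rot: [0.934, 0.357, 0.002, -0.001]
contact_force: [-0.7, -0.4, -0.8]
opening: 0.005
finger_force: 0.0
```

```bash
python3 - <<'E'
from h import *
fx();go([.4221,-.1635,.125],41.3)
s=r.snapshot("side");w=r.snapshot("wrist")
cv2.imwrite("pics/c7.png",np.hstack([cv2.resize(s["pixels"][175:275,235:355,::-1],(400,333),interpolation=cv2.INTER_CUBIC),cv2.resize(w["pixels"][0:333,120:520,::-1],(400,333))]))
E
```

```text
tcp f mm [ 44.3  81.9 161.5] F f [-0.8  0.2 -0.8] M f [-0.02  0.03  0.  ] t 25.05
turn [-0.   -0.23  0.5 ] shift [-0.43  0.2   3.65] tcp [ 0.424  -0.1592  0.1615] t 25.05
```

View pics/c7.png

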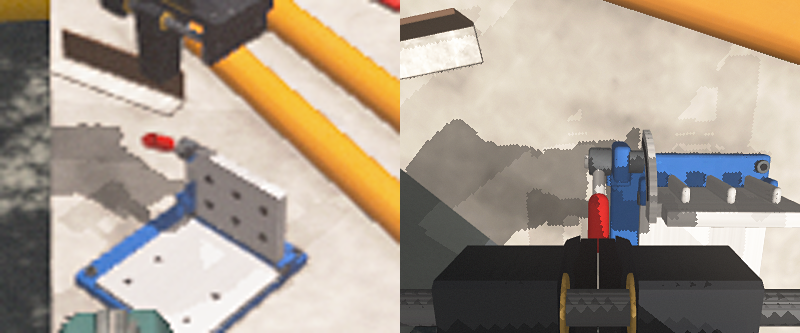

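The side crop shows the fence upright and the red grip free at (158,142). The wrist crop shows the closed fingers at (600,240), right over the red grip at (598,215).

Call:
step_arm --pt "-0.4 0.2 1.5 0 -0.2 0.5 1" --pt "0 0 1.5 0 0 0 1" --pt "0 0 0.8 0 0 0 1" --pt "-0.3 0 0.5 0 0 0 1" --pt "-0.3 0 0.5 0 0 0 1" --pt "-0.3 0 0.5 0 0 0 1" --pt "-0.2 0 0.5 0 0 0 1" --pt "-0.2 0 0.5 0 0 0 1"

```text
clock: 26.15
tool_pos: [0.4096, -0.1751, 0.0986]
eef_rot: [0.937, 0.35, -0.002, 0.001]
contact_force: [-3.6, -2.9, 4.6]
opening: 0.002
finger_force: 2.9
```

```bash
python3 -c "
from h import *
fx();go([.4221,-.1635,.125],41.3)"
```

```text
tcp f mm [23.  79.5 98.6] F f [-4.6  0.2  4.6] M f [-0.01  1.08 -0.01] t 26.15
turn [-0.02  0.27 -0.29] shift [ 1.7  -0.05 -2.64] tcp [ 0.4096 -0.1751  0.0986] t 26.15
```

Call:
step_arm --pt "0 0 0.5 0 0 0 1" --pt "0 0 0.5 0 0 0 1" --pt "0 0 0.5 0 0 0 1" --pt "0 0 0.5 0 0 0 1" --pt "0 0 0.4 0 0 0 1" --pt "0 0 0.2 0 0 0 1" --pt "0 0 0 0 0 0 1"

```text
clock: 27.02
tool_pos: [0.4123, -0.173, 0.0722]
eef_rot: [0.936, 0.352, 0.0, 0.0]
contact_force: [-0.9, -0.4, -0.1]
opening: 0.001
finger_force: 0.3
```

```bash
python3 -c "
from h import *
fx();go([.4221,-.1635,.125],41.3)"
```

```text
tcp f mm [26.4 79.3 72.2] F f [-0.9  0.3 -0.1] M f [-0.02  0.09  0.03] t 27.025
turn [ 0.02 -0.02 -0.11] shift [ 1.36 -0.06 -5.28] tcp [ 0.4123 -0.173   0.0722] t 27.025
```

Call:
step_arm --pt "0 0 0.3 0 0 0 1" --pt "0 0 0.3 0 0 0 1" --pt "0 0 0 0 0 0 1" --pt "0 0 0 0 0 0 1"

```text
clock: 27.52
tool_pos: [0.4122, -0.173, 0.0696]
eef_rot: [0.936, 0.352, 0.001, 0.001]
contact_force: [-4.1, 1.9, 46.8]
opening: 0.006
finger_force: 22.9
```

```bash
python3 - <<'E'
from h import *
fx()
E
```

```text
tcp f mm [26.3 79.3 69.6] F f [-1.8  4.1 46.8] M f [0.98 0.43 0.01] t 27.525
```

Call:
step_arm --pt "0 0 -0.6 0 0 0 1" --pt "0 0 -2 0 0 0 1" --pt "0 0 -4 0 0 0 1" --pt "-1 0 -5 0 0 0 1" --pt "-4 -1 -2 0 0 0 1" --pt "-4 0 0 0 0 0 1" --pt "0 0 0 0 0 0 1" --pt "0 0 0 0 0 0 1"

```text
clock: 28.52
tool_pos: [0.3389, -0.2244, 0.2025]
eef_rot: [0.936, 0.352, 0.001, 0.0]
contact_force: [0.6, 0.1, 0.5]
opening: 0.003
finger_force: 0.0
```

```bash
python3 - <<'E'
from h import *
fx()
w=r.snapshot("wrist");s=r.snapshot("side");t=r.snapshot("top")
A=np.array([[.7513,.66],[-.66,.7513]])
print("fence top front if upright",[proj(w,np.r_[A.T@[.041,y]+[.4448,-.25],.091]) for y in(.03,-.045)])
cv2.imwrite("pics/c8.png",np.vstack([w["pixels"][0:300,160:560,::-1],np.hstack([cv2.resize(s["pixels"][200:280,245:325,::-1],(200,200)),cv2.resize(t["pixels"][202:262,163:223,::-1],(200,200))])]))
E
```

```text
tcp f mm [-62.6  89.1 202.5] F f [ 0.5 -0.3  0.5] M f [-0.07 -0.03  0.02] t 28.525
fence top front if upright [array([406.8298605 ,  48.37820235]), array([523.12287155,  48.33862279])]
```

View pics/c8.png

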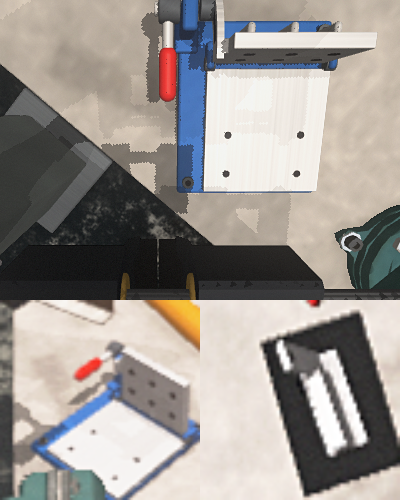

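The lever is down (red grip pointing forward at crop (168,75)), the fence looks upright, and the square stands centred on the mat. I'll measure the fence angle once more.

```bash
python3 - <<'E'
from h import *
A=np.array([[.7513,.66],[-.66,.7513]]);f=lambda p:A@(p[:2]-[.4448,-.250])
w=r.snapshot("wrist");g=cv2.GaussianBlur(cv2.cvtColor(w["pixels"],cv2.COLOR_RGB2GRAY),(3,3),0).astype(int)
for c in range(405,530,15):
    d=np.diff(g[25:75,c]);i=d.argmin();row=25+i+.5
    e=np.diff(g[170:200,c]);j=170+e.argmin()+.5
    print(c,row,int(d[i]),"top",(f(ray(w,(c,row),.091))*1000).round(1),"| table front",j,(f(ray(w,(c,j),.018))*1000).round(1))
E
```

```text
405 48.5 -68 top [41.1 31.8] | table front 191.5 [-70.5   6.6]
420 48.5 -67 top [41.1 22.1] | table front 191.5 [-70.4  -7.4]
435 48.5 -67 top [41.1 12.5] | table front 191.5 [-70.4 -21.3]
450 48.5 -66 top [41.1  2.8] | table front 191.5 [-70.4 -35.3]
465 48.5 -67 top [41.2 -6.8] | table front 191.5 [-70.4 -49.2]
480 48.5 -72 top [ 41.2 -16.5] | table front 170.5 [-50.7 -60.8]
495 48.5 -72 top [ 41.2 -26.2] | table front 182.5 [-61.9 -76. ]
510 48.5 -72 top [ 41.2 -35.8] | table front 170.5 [-50.6 -88.3]
525 48.5 -72 top [ 41.2 -45.5] | table front 179.5 [ -59.  -103.3]
```

```bash
python3 -c "
from h import *
print(r.finish_job())"
```

```text
the job is handed in; nothing more can be done
None
```

I handed the job in with the fence upright to within about 0.006 rad by the camera, the lever pressed to its stop, and the square standing in the middle of its mat; the hand-in returned no verdict.

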